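# Tip the tube block into the shaker and latch its guard

### The arm

A 6-joint arm with a two-finger parallel gripper is mounted at the origin on a cart in front of the work surface, level with it; the furniture and walls round the work are solid. World frame = base frame: x ahead of the robot, y to its left, z up, the work surface at z = 0. Lengths are in m, angles in rad, forces in N, time in s.
With the tool pointing down it reaches from about 0.2 to 0.875 m from the base axis. Payload 3.4 kg.
Tool frame: the origin (TCP) lies at the very end of the fingers, on their centre line; the grasp point (between the pads) lies robot.grip_depth behind it (robot.grip_depth is the distance from the TCP to the grasp point, in m); z points along the fingers, y is the line along which they close (so a half turn about z gives the same grasp; the last joint's range is limited). The gripper opens to 94 mm and grips with 3 to 60 N. Pads are 16 mm wide; open, the fingers measure 119 mm over their backs; the gripper's body (75 mm by 177 mm) begins 78 mm behind the grasp point.
Start: joints at [-1.36, 0.276, 1.505, -0, 1.361, -0.121], TCP at [0.187, -0.544, 0.184] pointing down, gripper open.
Joint ranges: [-2.89, 2.89], [-0.75, 2.08], [0.22, 2.7], [-1.18, 4.32], [0.11, 2.71], [-2.7, 2.7]. Speed limits (rad/s): [2.57, 2.57, 3.14, 3.14, 3.14, 3.14].

### API

Orientations are given as [roll, pitch, yaw] about the fixed x, y, z axes, in that order (R = Rz(yaw) Ry(pitch) Rx(roll)).
In Python, from station import robot gives the robot as it stands.
- The arm moves only by the tool play_rows, never from a script. Its argument "deltas" is a list of rows, each an object with "slide": the shift along the tool's x, y, z in mm, a list of three; "spin": the turn about the tool's z in degrees; "fingers": the finger opening in mm, from 0 to 94. A call has 1 to 20 rows; each row shifts and turns the commanded pose from where the row before left it, along the tool's axes as they then stand; what a row does not reach is not made up. A row lasts 1/10 s, in which the tool goes at most 50 mm and 8.59 degrees, less where a joint would pass 70% of its speed; a pose out of reach is approached as far as the arm can. A call with a gripper value outside its range is refused whole. The fingers move at their own pace and stop on an object; "newtons" is the grip in N (left out, the last holds). Time passes only in rows, so rows that do not move let the fingers close. It gives the time, the measured TCP pose, the force, the opening and the grip force at its end, in the units of the state.
- robot.observe(): the state, without advancing time (a new reading comes with each control period).
- robot.capture(name): name is "scene" or "side" or "wrist"; returns a dict with "image" (384x512x3 uint8, red, green, blue), "mtx" (3x3 intrinsics, pixels), "camera_from_world" (4x4, takes a point from world to camera coordinates). Camera axes: x right, y down, z forward; pixel columns grow to the right and rows downward; lengths in m; the calibration is good to about 2 mm. A picture is of the moment at which its call begins. There is no depth.
- robot.sign_off(): hands the job in; it is judged then, once.
The state is a dict: "t": time; "joint_pos": joint angles; "qd": joint speeds; "effort": joint torques, N m; "eef_pos": TCP position; "eef_rot": TCP orientation; "ft_force": force on the tool from outside, world axes, zero at the start; "moment": the same for the moment, N m; "opening": finger opening in m; "grip_force": force on a finger pad.
Only numpy, scipy, OpenCV 4.12 (cv2) and the standard library are available. Lean on these libraries where they do the work, as an engineer would, in place of code of your own. Each camera call takes 0.05 s, during which the arm holds its last target. There are 200 camera calls.

### The job

Make the bench shaker ready to run. Tip the tube block, which stands in the loading well, backwards over the edge of the cradle bed so that it lies on its side in the cradle with the caps towards the back, then push the sliding guard shut until its spring latch clicks and holds it. Push the guard firmly but do not ram it, do not drive it into the block, and do not disturb the bottle, the roll of tape or the timer standing near by.

Things in the scene. Friction and masses are not known exactly. Their poses are not given: they have to be found in the camera images.
- shaker: Bench tube shaker, fixed: white base 236 x 420 mm (x, y), 30 mm high. Origin under its centre, x to its back (away from the robot when square), y left, z up; mm positions below are in this frame. Left half: loading well in front, cradle behind. Right half: low grey drive cover (top z 52) over which the open guard is parked. Rails, top z 50, at x -105 and 105. Left end: latch tower.
- bed_edge (a point): Middle of the step between well and cradle, at shaker (-48, 78, 42). Well: floor z 30, x -99 to -48. The cradle bed behind the step: top z 42, x -48 to 82 (back stop there). Side cheeks stand on both sides, inner faces y 28 and 128, up to z 64.
- tube_block: Loose aluminium block 44 x 80 x 112 mm (x, y, z), 0.5 to 0.8 kg, with six capped tubes; caps stand 12 mm above its top. Origin at the centre of its underside, z towards the caps. Starts upright in the well, nearly square to the shaker, 0 to 7 mm in front of the step. Pushed backwards high on its front face (about 3 N at 95 mm) it pivots over the step and past 30 degrees falls onto the bed.
- block_top (a point): Middle of the block's capped end, 124 mm above its underside: at shaker z 154 while it stands, too high for the guard to pass (underside z 104); about z 64 when it lies in the cradle, where its upper face is at z 86.
- guard (a joint): Guard travel, m: 0 nominally shut, + to the right (shaker -y); starts at 0.162 to 0.186. Friction 2 N. Below 0.016 a spring buffer (450 N/m) pushes back, to 0.012 or more if let go unlatched. The latch is set differently each time: it clicks between 0.006 and -0.004, 3 to 5 mm before a dead stop; about 9 to 17 N just before, then 3 to 7 N less. Over 40 N is ramming. Latched it stays below 0.007.
- push_face (a point): Middle of the push ledge at the guard's right-hand end, z 128, on its flat face that looks to shaker -y and is pushed to +y. The ledge is a 6 mm plate with a sloping back, x -75 to 75, z 110 to 146; below it the guard's end frame goes on in the same plane. The guard is a clear cover in an aluminium frame, 222 x 150 mm (x, y), top z 116, 0.7 kg, y 0 to 150 when shut.
- latch_bolt (a joint): Lift, m, of the spring bolt with the black knob on the grey latch tower at the shaker's left end (x -29 to 29, y 150 to 200, knob up to z 166). 0 is down; the guard's catch lifts it by 6 mm, then it snaps down behind the catch: the click.
- wash_bottle: Reagent bottle with a screw cap, 61 mm across, 118 mm high, behind the right half of the shaker. Origin at the centre of its underside. Bystander.
- tape: Roll of tape lying flat, 104 mm across, 25 mm high, to the left of the shaker. Bystander.
- bench_timer: White bench timer 62 x 66 x 19 mm, to the right of the shaker near the bench's front edge. Bystander.

How it is judged:
On the way:
1. the tube block lies on its side in the cradle, caps to the back (angle between tube_block's own z axis and vertical between 1.48 and 1.66 rad and x of block_top in the frame of shaker above 0.03 m and value of joint guard above 0.03 m), for 0.3 s.
At the end, for the whole second after the job is handed in: The tube block lies at rest on its side in the cradle (its long axis within about 5 degrees of level, its caps towards the back stop) and the guard is shut and held by its latch: it stays within 8 mm of its nominal shut position by itself, with the latch bolt down (value of joint guard below 0.008 m and value of joint latch_bolt below 0.002 m and angle between tube_block's own z axis and vertical between 1.48 and 1.66 rad and angle between tube_block's own x axis and vertical above 3.02 rad and x of block_top in the frame of shaker above 0.03 m and z of tube_block in the frame of shaker below 0.075 m and linear speed of tube_block below 0.02 m/s); the robot touches nothing.
It fails at once if the guard is driven against the tube block (contact force between guard and tube_block above 2 N).
It fails at once if the guard is rammed: pushed with more than 40 N (contact force between any of the fingers, the arm and guard above 40 N).
It fails at once if the bottle, the tape or the timer is disturbed (distance of any of wash_bottle, tape, bench_timer from where it was at the start of the episode above 0.03 m or angle between wash_bottle's own z axis and vertical above 0.4 rad).
It also fails if it takes over 59 s, if anything falls off the work surface, if the arm or the gripper's body presses on something with over 40 N, if the wrist force passes 120 N, or if a joint passes its speed limit or range.

## Working session

There is one attempt and no reset: what is moved stays moved. The work goes in short steps, Python scripts to look and compute and a tool call to move; the robot and the scene stay as the last step left them, time stands still between calls to the robot, and variables do not carry over. Pictures are saved under pics/ and viewed, at most 10 in all, crops included, and the job is handed in when it is done.

Besides the shell and the picture viewer there is one more tool, called after "Request:" by a JSON object that holds its "op" and its "data". play_rows: Moves the arm, as the interface text tells. Its arguments: {"type":"object","properties":{"deltas":{"type":"array"},"newtons":{"type":"number"}},"required":["deltas"]}

```bash
mkdir -p pics; python3 - <<'E'
from station import robot
import cv2,numpy as np,pickle
d={}
for n in ("scene","side"):
    c=robot.capture(n); d[n]=c
    cv2.imwrite(f"pics/{n}0.png",cv2.resize(c["image"][:,:,::-1],(800,600),interpolation=cv2.INTER_CUBIC))
pickle.dump(d,open("cap0.pkl","wb"))
s=robot.observe();print(s["t"],s["eef_pos"],s["eef_rot"],s["opening"],robot.grip_depth)
E
```

```text
0.1 [ 0.18717103 -0.54311783  0.18369449] [-3.13995430e+00 -1.79482707e-04  3.31802337e-01] 0.09372981855689382 0.0188
```

View pics/scene0.png

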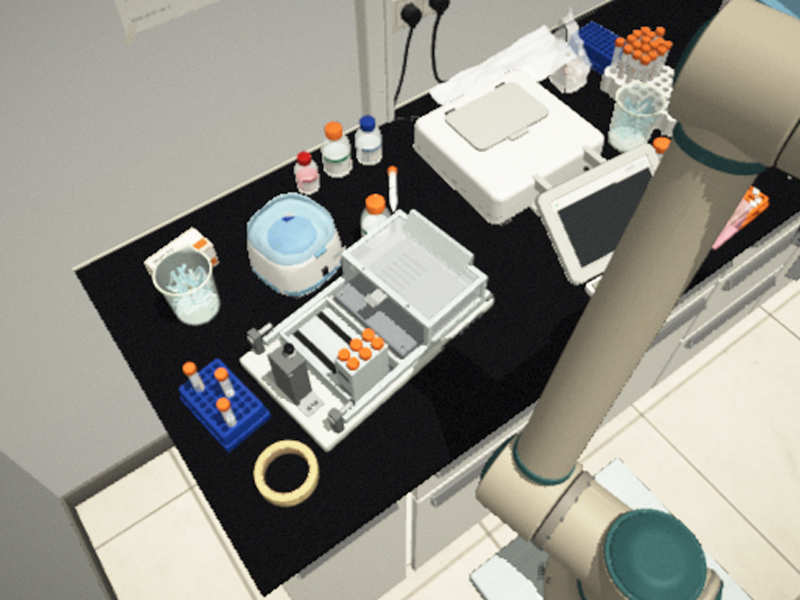

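View pics/side0.png

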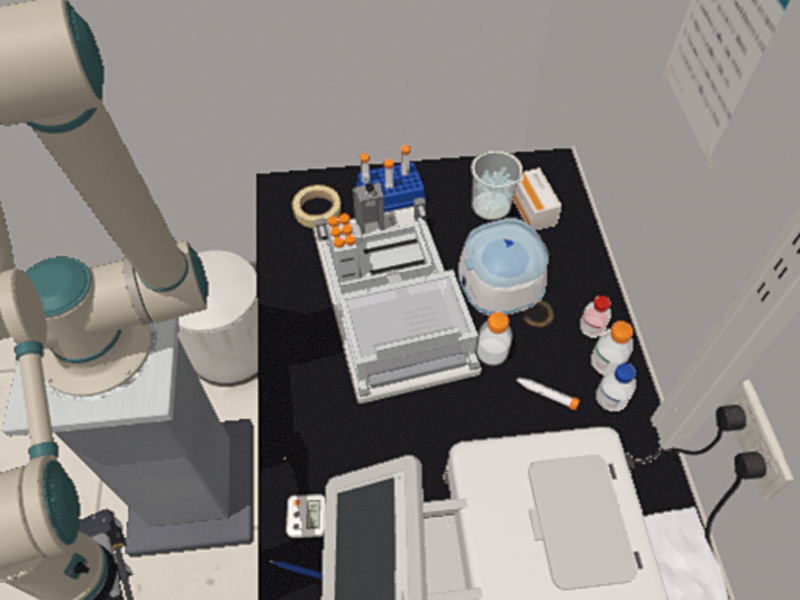

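Scene view: the shaker base corners are near (329,447), (243,358) and (493,300), with the block caps around (360,350). In the side view the right-front base corner is near (360,398) and the right-back near (479,375). I'll enlarge both.

```bash
python3 - <<'E'
import cv2,pickle
d=pickle.load(open("cap0.pkl","rb"))
# scene crop x150..330,y130..290 ; side x195..315,y115..260
a=d["scene"]["image"][130:290,150:325,::-1]; cv2.imwrite("pics/sc1.png",cv2.resize(a,None,fx=3.6,fy=3.6,interpolation=cv2.INTER_CUBIC))
b=d["side"]["image"][115:260,195:330,::-1]; cv2.imwrite("pics/si1.png",cv2.resize(b,None,fx=4,fy=4,interpolation=cv2.INTER_CUBIC))
E
```

```text
(no output)
```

View pics/sc1.png

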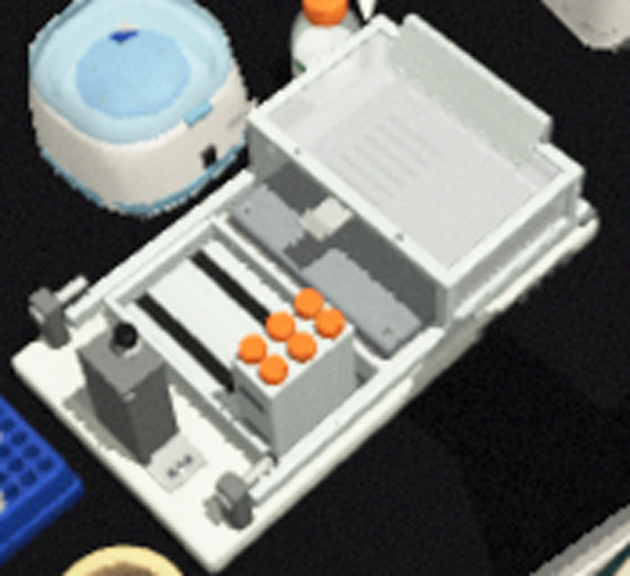

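View pics/si1.png

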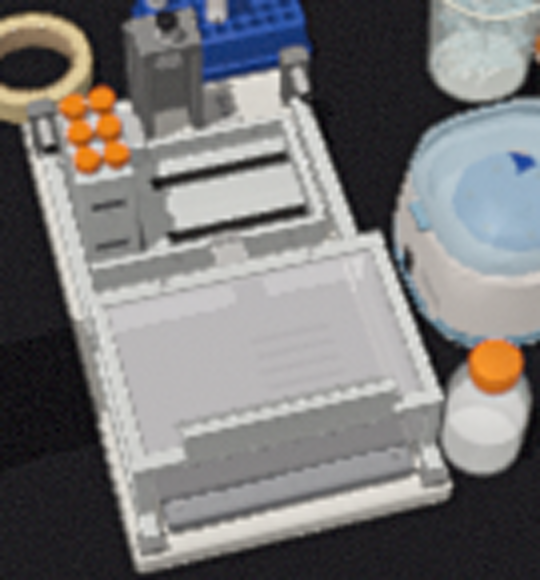

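Both crops are clear. The block stands in the well with its caps at scene-crop (253..330, 302..370), and the guard's top corners are visible in both views. Next I fit the poses.

```bash
cat > fit.py <<'E'
import numpy as np,pickle
from scipy.optimize import least_squares
d=pickle.load(open("cap0.pkl","rb"))
def proj(n,P):
    c=d[n];T=c["camera_from_world"];q=T[:3,:3]@P+T[:3,3];q=c["mtx"]@q;return q[:2]/q[2]
sc=lambda u,v:(np.array([u,v])+.5)/3.6-.5+[150,130]
si=lambda u,v:(np.array([u,v])+.5)/4-.5+[195,115]
def W(p,P):
    c,s=np.cos(p[2]),np.sin(p[2]);return np.array([p[0]+c*P[0]-s*P[1],p[1]+s*P[0]+c*P[1],P[2]])
B=[("scene",sc(15,357),(118,210,30)),("scene",sc(213,562),(-118,210,30)),("scene",sc(598,218),(-118,-210,30)),
("side",si(136,560),(-118,-210,30)),("side",si(450,487),(118,-210,30)),("side",si(25,124),(-118,210,30))]
G=[("scene",sc(446,283),(-111,150)),("scene",sc(250,122),(111,150)),("scene",sc(583,168),(-111,0)),
("side",si(97,303),(-111,150)),("side",si(378,237),(111,150)),("side",si(136,465),(-111,0)),("side",si(441,398),(111,0))]
C=[("scene",sc,[(253,349),(281,325),(309,302),(273,370),(301,347),(330,322)]),("side",si,[(102,98),(108,125),(116,153),(73,105),(79,131),(87,159)])]
def f(p):
    r=[]
    for n,u,P in B: r.append(proj(n,W(p,np.array(P)/1e3))-u)
    for n,u,P in G: r.append(proj(n,W(p,np.array([P[0]/1e3,P[1]/1e3-p[3],.116])))-u)
    for n,k,L in C:
        for i,uv in enumerate(L):
            a=np.array([p[7]*(1 if i<3 else -1),p[8]*(1-i%3)])
            c,s=np.cos(p[6]),np.sin(p[6])
            r.append(proj(n,W(p,np.array([p[4]+c*a[0]-s*a[1],p[5]+s*a[0]+c*a[1],.150])))-k(*uv))
    return np.concatenate(r)
if __name__=="__main__":
    s=least_squares(f,[.45,.1,0,.17,-.075,.078,0,.01,.025],loss="soft_l1",x_scale=[.1,.1,.1,.01,.01,.01,.1,.01,.01])
    p=s.x;print(np.round(p,4));print(np.round(f(p).reshape(-1,2),1).tolist())
    for n,P in dict(ftop=(p[4]-.022,p[5],.125),push=(0,-p[3],.128),edge=(-.048,.078,.042),tower=(0,.175,.166)).items(): print(n,np.round(W(p,np.array(P)),4))
    for n,u,z in (("side",si(485,465),0.0),):
        c=d[n];T=c["camera_from_world"];r=T[:3,:3].T@np.linalg.solve(c["mtx"],[*u,1]);o=-T[:3,:3].T@T[:3,3];print("bottle bottom",o+r*(z-o[2])/r[2])
E
python3 fit.py
```

```text
[ 0.5847  0.0378  0.1488  0.1853 -0.0757  0.086  -0.0144  0.011   0.0267]
[[-1.4, -0.1], [-0.3, 0.4], [1.0, -0.2], [0.4, 1.0], [1.2, 0.1], [-0.8, -0.8], [0.6, 1.0], [-1.5, -2.0], [0.5, 0.1], [-2.8, -1.7], [0.6, -1.4], [-0.8, 2.1], [1.1, 0.5], [-0.6, 0.1], [-0.3, 0.3], [-0.2, 0.3], [-0.2, -0.1], [0.1, -0.3], [-0.1, 0.2], [-0.2, 0.6], [0.1, 0.5], [-0.0, 0.3], [-0.2, 0.2], [0.1, 0.4], [-0.1, 0.2]]
ftop [0.4753 0.1084 0.125 ]
push [ 0.6122 -0.1455  0.128 ]
edge [0.5257 0.1078 0.042 ]
tower [0.5588 0.2109 0.166 ]
bottle bottom [ 0.7642399  -0.12059503  0.        ]
```

Residuals are about 1 px. Shaker: (0.585, 0.038), yaw 0.149. Guard: 0.185. Block front face: shaker x -98, y 86. I'll approach in front of the block with the fingers closed.

Request:
{"op": "play_rows", "data": {"deltas": [{"slide": [0, 0, -38], "spin": 5.25, "fingers": 0}, {"slide": [0, 0, -38], "spin": 5.25, "fingers": 0}, {"slide": [14.5, -27.5, 0], "spin": 0, "fingers": 0}, {"slide": [14.5, -27.5, 0], "spin": 0, "fingers": 0}, {"slide": [14.5, -27.5, 0], "spin": 0, "fingers": 0}, {"slide": [14.5, -27.5, 0], "spin": 0, "fingers": 0}, {"slide": [14.5, -27.5, 0], "spin": 0, "fingers": 0}, {"slide": [14.5, -27.5, 0], "spin": 0, "fingers": 0}, {"slide": [14.5, -27.5, 0], "spin": 0, "fingers": 0}, {"slide": [14.5, -27.5, 0], "spin": 0, "fingers": 0}, {"slide": [14.5, -27.5, 0], "spin": 0, "fingers": 0}, {"slide": [14.5, -27.5, 0], "spin": 0, "fingers": 0}]}}

```text
t: 1.3
eef_pos: [0.29, -0.2487, 0.2601]
eef_rot: [-3.141, 0.0, 0.148]
ft_force: [0.7, 0.3, 0.4]
opening: 0.0022
grip_force: 0.0
```

Request:
{"op": "play_rows", "data": {"deltas": [{"slide": [20, -33, 0], "spin": 0, "fingers": 0}, {"slide": [20, -33, 0], "spin": 0, "fingers": 0}, {"slide": [20, -33, 0], "spin": 0, "fingers": 0}, {"slide": [20, -33, 0], "spin": 0, "fingers": 0}, {"slide": [20, -33, 0], "spin": 0, "fingers": 0}, {"slide": [20, -33, 0], "spin": 0, "fingers": 0}, {"slide": [20, -33, 0], "spin": 0, "fingers": 0}, {"slide": [20, -33, 0], "spin": 0, "fingers": 0}, {"slide": [20, -33, 0], "spin": 0, "fingers": 0}, {"slide": [18, -30, 0], "spin": 0, "fingers": 0}, {"slide": [0, 0, 30], "spin": 0, "fingers": 0}, {"slide": [0, 0, 30], "spin": 0, "fingers": 0}, {"slide": [0, 0, 30], "spin": 0, "fingers": 0}, {"slide": [0, 0, 30], "spin": 0, "fingers": 0}, {"slide": [0, 0, 22], "spin": 0, "fingers": 0}, {"slide": [0, 0, 0], "spin": 0, "fingers": 0}, {"slide": [0, 0, 0], "spin": 0, "fingers": 0}]}}

```text
t: 3.0
eef_pos: [0.4375, 0.1025, 0.1186]
eef_rot: [3.142, 0.001, 0.149]
ft_force: [0.9, -0.4, 1.2]
opening: 0.0004
grip_force: 0.0
```

Request:
{"op": "play_rows", "data": {"deltas": [{"slide": [12, 0, 0], "spin": 0, "fingers": 0}, {"slide": [10, 0, 0], "spin": 0, "fingers": 0}, {"slide": [4, 0, 0], "spin": 0, "fingers": 0}, {"slide": [4, 0, 0], "spin": 0, "fingers": 0}, {"slide": [4, 0, 0], "spin": 0, "fingers": 0}, {"slide": [4, 0, 0], "spin": 0, "fingers": 0}, {"slide": [4, 0, 0], "spin": 0, "fingers": 0}, {"slide": [4, 0, 0], "spin": 0, "fingers": 0}, {"slide": [4, 0, 0], "spin": 0, "fingers": 0}]}}

```text
t: 3.9
eef_pos: [0.4875, 0.1099, 0.1185]
eef_rot: [3.141, -0.001, 0.149]
ft_force: [-1.4, -0.0, 0.0]
opening: 0.0002
grip_force: 0.5
```

```bash
python3 - <<'E'
from station import robot
import cv2
c=robot.capture("scene");a=c["image"][100:300,130:330,::-1]
b=robot.capture("side")["image"][90:290,170:370,::-1]
cv2.imwrite("pics/p1.png",cv2.resize(cv2.hconcat([a,b]),None,fx=2,fy=2,interpolation=cv2.INTER_CUBIC))
E
```

```text
(no output)
```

View pics/p1.png

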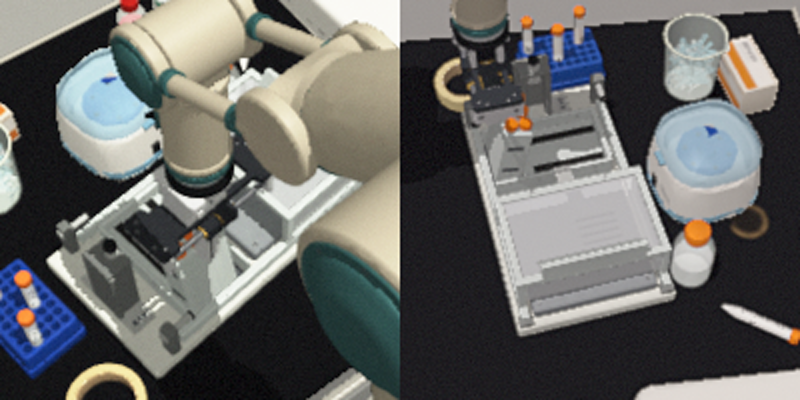

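The block is tilting backwards between the cheeks: in the side half its caps have moved to about (518,125). The fingers are behind it. Continuing the push.

Request:
{"op": "play_rows", "data": {"deltas": [{"slide": [4, 0, 0], "spin": 0, "fingers": 0}, {"slide": [4, 0, 0], "spin": 0, "fingers": 0}, {"slide": [4, 0, 0], "spin": 0, "fingers": 0}, {"slide": [4, 0, 0], "spin": 0, "fingers": 0}, {"slide": [4, 0, 0], "spin": 0, "fingers": 0}, {"slide": [4, 0, 0], "spin": 0, "fingers": 0}, {"slide": [4, 0, 0], "spin": 0, "fingers": 0}, {"slide": [4, 0, 0], "spin": 0, "fingers": 0}, {"slide": [0, 0, 0], "spin": 0, "fingers": 0}, {"slide": [0, 0, 0], "spin": 0, "fingers": 0}, {"slide": [0, 0, 0], "spin": 0, "fingers": 0}]}}

```text
t: 5.1
eef_pos: [0.5183, 0.1145, 0.1184]
eef_rot: [3.142, 0.0, 0.149]
ft_force: [-1.0, -0.8, 0.4]
opening: 0.0002
grip_force: 0.0
```

```bash
python3 - <<'E'
from station import robot
import cv2
c=robot.capture("scene");a=c["image"][100:300,130:330,::-1]
b=robot.capture("side")["image"][90:290,170:370,::-1]
cv2.imwrite("pics/p2.png",cv2.resize(cv2.hconcat([a,b]),None,fx=2,fy=2,interpolation=cv2.INTER_CUBIC))
E
```

```text
(no output)
```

View pics/p2.png

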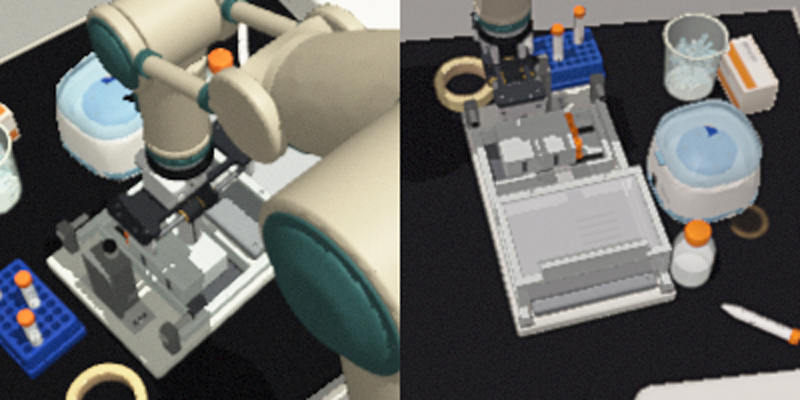

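The block lies in the cradle with its caps towards the back: in the side half, the orange row is near (575,135). I'll lift clear, then check the block and the clearance on the right.

Request:
{"op": "play_rows", "data": {"deltas": [{"slide": [0, 0, -35], "spin": 0, "fingers": 0}, {"slide": [0, 0, -35], "spin": 0, "fingers": 0}, {"slide": [0, 0, -35], "spin": 0, "fingers": 0}, {"slide": [0, 0, -35], "spin": 0, "fingers": 0}, {"slide": [0, 35, 0], "spin": 0, "fingers": 0}, {"slide": [0, 35, 0], "spin": 0, "fingers": 0}, {"slide": [0, 35, 0], "spin": 0, "fingers": 0}, {"slide": [0, 35, 0], "spin": 0, "fingers": 0}, {"slide": [0, 35, 0], "spin": 0, "fingers": 0}, {"slide": [0, 0, 0], "spin": 0, "fingers": 0}]}}

```text
t: 6.2
eef_pos: [0.5448, -0.0624, 0.2581]
eef_rot: [3.139, 0.0, 0.144]
ft_force: [-0.4, 0.4, 0.2]
opening: 0.0002
grip_force: 0.0
```

```bash
python3 - <<'E'
from station import robot
import cv2,numpy as np
b=robot.capture("side");a=b["image"][70:330,150:460,::-1]
cv2.imwrite("pics/p3.png",cv2.resize(a,None,fx=2.3,fy=2.3,interpolation=cv2.INTER_CUBIC))
def ray(u,v,z):
    T=b["camera_from_world"];r=T[:3,:3].T@np.linalg.solve(b["mtx"],[u,v,1]);o=-T[:3,:3].T@T[:3,3];P=o+r*(z-o[2])/r[2]
    c,s=np.cos(.1488),np.sin(.1488);q=P[:2]-[.5847,.0378];return np.round([*P[:2],c*q[0]+s*q[1],-s*q[0]+c*q[1]],3)
print("caps",ray(257.5,157.5,.07))
for u,v in ((450,440),(420,458),(330,475)):
  for z in (0,.1,.2,.25): print(u,v,z,ray(u*.64,v*.64,z))
E
```

```text
caps [0.616 0.122 0.044 0.079]
450 440 0 [ 0.656 -0.271  0.025 -0.316]
450 440 0.1 [ 0.644 -0.312  0.007 -0.355]
450 440 0.2 [ 0.632 -0.353 -0.011 -0.394]
450 440 0.25 [ 0.626 -0.373 -0.02  -0.413]
420 458 0 [ 0.599 -0.299 -0.036 -0.335]
420 458 0.1 [ 0.591 -0.337 -0.049 -0.372]
420 458 0.2 [ 0.584 -0.376 -0.062 -0.409]
420 458 0.25 [ 0.58  -0.395 -0.069 -0.428]
330 475 0 [ 0.439 -0.312 -0.196 -0.324]
330 475 0.1 [ 0.445 -0.349 -0.196 -0.362]
330 475 0.2 [ 0.451 -0.387 -0.195 -0.4  ]
330 475 0.25 [ 0.454 -0.405 -0.195 -0.419]
```

View pics/p3.png

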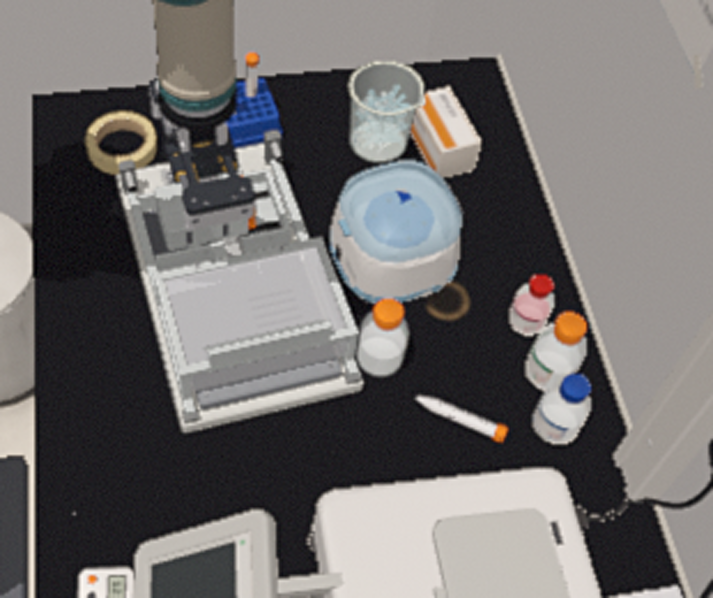

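The caps end sits at shaker x of about 44 mm, so the block is lying correctly, and the bystanders are untouched. The area right of the guard is clear. Moving to the right of the push face.

Request:
{"op": "play_rows", "data": {"deltas": [{"slide": [13.5, 32, 0], "spin": 0, "fingers": 0}, {"slide": [13.5, 32, 0], "spin": 0, "fingers": 0}, {"slide": [13.5, 32, 0], "spin": 0, "fingers": 0}, {"slide": [13.5, 31, 0], "spin": 0, "fingers": 0}, {"slide": [0, 0, 0], "spin": 0, "fingers": 0}, {"slide": [0, 0, 30], "spin": 0, "fingers": 0}, {"slide": [0, 0, 30], "spin": 0, "fingers": 0}, {"slide": [0, 0, 30], "spin": 0, "fingers": 0}, {"slide": [0, 0, 30], "spin": 0, "fingers": 0}, {"slide": [0, 0, 18], "spin": 0, "fingers": 0}, {"slide": [0, 0, 0], "spin": 0, "fingers": 0}, {"slide": [0, 0, 0], "spin": 0, "fingers": 0}]}}

```text
t: 7.45
eef_pos: [0.6167, -0.1747, 0.1211]
eef_rot: [-3.141, -0.0, 0.15]
ft_force: [-0.6, -0.3, 0.6]
opening: 0.0004
grip_force: 0.0
```

Request:
{"op": "play_rows", "data": {"deltas": [{"slide": [0, -5, 0], "spin": 0, "fingers": 0}, {"slide": [0, -5, 0], "spin": 0, "fingers": 0}, {"slide": [0, -5, 0], "spin": 0, "fingers": 0}, {"slide": [0, -5, 0], "spin": 0, "fingers": 0}, {"slide": [0, -5, 0], "spin": 0, "fingers": 0}, {"slide": [0, -5, 0], "spin": 0, "fingers": 0}, {"slide": [0, -5, 0], "spin": 0, "fingers": 0}, {"slide": [0, -5, 0], "spin": 0, "fingers": 0}]}}

```text
t: 8.25
eef_pos: [0.6108, -0.1366, 0.1207]
eef_rot: [3.141, -0.0, 0.148]
ft_force: [-0.4, -1.6, 0.6]
opening: 0.0007
grip_force: 0.9
```

Contact at about 1.6 N. Carrying the guard on to just before the buffer.

Request:
{"op": "play_rows", "data": {"deltas": [{"slide": [0, -7, 0], "spin": 0, "fingers": 0}, {"slide": [0, -7, 0], "spin": 0, "fingers": 0}, {"slide": [0, -7, 0], "spin": 0, "fingers": 0}, {"slide": [0, -7, 0], "spin": 0, "fingers": 0}, {"slide": [0, -7, 0], "spin": 0, "fingers": 0}, {"slide": [0, -7, 0], "spin": 0, "fingers": 0}, {"slide": [0, -7, 0], "spin": 0, "fingers": 0}, {"slide": [0, -7, 0], "spin": 0, "fingers": 0}, {"slide": [0, -7, 0], "spin": 0, "fingers": 0}, {"slide": [0, -7, 0], "spin": 0, "fingers": 0}]}}

```text
t: 9.25
eef_pos: [0.6003, -0.0667, 0.1206]
eef_rot: [3.141, -0.0, 0.149]
ft_force: [0.2, -1.9, 2.5]
opening: 0.0005
grip_force: 1.5
```

Request:
{"op": "play_rows", "data": {"deltas": [{"slide": [0, -6, 0], "spin": 0, "fingers": 0}, {"slide": [0, -6, 0], "spin": 0, "fingers": 0}, {"slide": [0, -6, 0], "spin": 0, "fingers": 0}, {"slide": [0, -6, 0], "spin": 0, "fingers": 0}, {"slide": [0, -6, 0], "spin": 0, "fingers": 0}, {"slide": [0, -6, 0], "spin": 0, "fingers": 0}, {"slide": [0, -6, 0], "spin": 0, "fingers": 0}, {"slide": [0, -6, 0], "spin": 0, "fingers": 0}, {"slide": [0, -6, 0], "spin": 0, "fingers": 0}, {"slide": [0, -6, 0], "spin": 0, "fingers": 0}, {"slide": [0, -2, 0], "spin": 0, "fingers": 0}, {"slide": [0, 0, 0], "spin": 0, "fingers": 0}]}}

```text
t: 10.45
eef_pos: [0.591, -0.0052, 0.1203]
eef_rot: [-3.141, 0.0, 0.149]
ft_force: [-0.4, -0.0, 1.4]
opening: 0.0005
grip_force: 0.5
```

Request:
{"op": "play_rows", "data": {"deltas": [{"slide": [0, -3, 0], "spin": 0, "fingers": 0}, {"slide": [0, -3, 0], "spin": 0, "fingers": 0}, {"slide": [0, -3, 0], "spin": 0, "fingers": 0}, {"slide": [0, -3, 0], "spin": 0, "fingers": 0}, {"slide": [0, -2, 0], "spin": 0, "fingers": 0}]}}

```text
t: 10.95
eef_pos: [0.589, 0.0082, 0.1203]
eef_rot: [-3.142, 0.0, 0.149]
ft_force: [0.6, -0.7, 1.0]
opening: 0.0007
grip_force: 0.8
```

Request:
{"op": "play_rows", "data": {"deltas": [{"slide": [0, -1, 0], "spin": 0, "fingers": 0}, {"slide": [0, -1, 0], "spin": 0, "fingers": 0}, {"slide": [0, -1, 0], "spin": 0, "fingers": 0}, {"slide": [0, -1, 0], "spin": 0, "fingers": 0}, {"slide": [0, -1, 0], "spin": 0, "fingers": 0}, {"slide": [0, -1, 0], "spin": 0, "fingers": 0}]}}

```text
t: 11.55
eef_pos: [0.5881, 0.0138, 0.1204]
eef_rot: [3.142, 0.0, 0.148]
ft_force: [0.8, -1.0, 0.2]
opening: 0.0003
grip_force: 0.5
```

Request:
{"op": "play_rows", "data": {"deltas": [{"slide": [0, -1, 0], "spin": 0, "fingers": 0}, {"slide": [0, -1, 0], "spin": 0, "fingers": 0}, {"slide": [0, -1, 0], "spin": 0, "fingers": 0}, {"slide": [0, -1, 0], "spin": 0, "fingers": 0}]}}

```text
t: 11.95
eef_pos: [0.5875, 0.0178, 0.1204]
eef_rot: [3.141, 0.0, 0.149]
ft_force: [-0.6, -0.9, 0.6]
opening: 0.0007
grip_force: 0.5
```

Request:
{"op": "play_rows", "data": {"deltas": [{"slide": [0, -1, 0], "spin": 0, "fingers": 0}, {"slide": [0, -1, 0], "spin": 0, "fingers": 0}, {"slide": [0, -1, 0], "spin": 0, "fingers": 0}, {"slide": [0, -1, 0], "spin": 0, "fingers": 0}]}}

```text
t: 12.35
eef_pos: [0.5873, 0.0203, 0.1206]
eef_rot: [3.139, -0.0, 0.149]
ft_force: [1.1, -6.2, -0.1]
opening: 0.0004
grip_force: 2.5
```

Request:
{"op": "play_rows", "data": {"deltas": [{"slide": [0, -1, 0], "spin": 0, "fingers": 0}, {"slide": [0, -1, 0], "spin": 0, "fingers": 0}]}}

```text
t: 12.55
eef_pos: [0.5873, 0.0207, 0.1208]
eef_rot: [3.136, -0.0, 0.149]
ft_force: [0.7, -8.8, 0.6]
opening: 0.0002
grip_force: 3.6
```

Resistance rises quickly here. I'll check the guard position before pushing harder.

```bash
python3 - <<'E'
from station import robot
import cv2,numpy as np,pickle
d={n:robot.capture(n) for n in("scene","side")};pickle.dump(d,open("cap1.pkl","wb"))
a=d["scene"]["image"][160:290,150:230,::-1]
b=d["side"]["image"][115:245,195:305,::-1]
cv2.imwrite("pics/p4.png",cv2.resize(cv2.hconcat([a,b]),None,fx=4,fy=4,interpolation=cv2.INTER_CUBIC))
print(robot.observe()["ft_force"],robot.observe()["eef_pos"])
from fit import proj,W
p=[.5847,.0378,.1488]
for g in (.0,.01,.02): # predicted crop px: guard left top corners front/back, right top corners
    for x,y in ((-.111,.15),(.111,.15),(-.111,0),(.111,0)):
        P=W(p,np.array([x,y-g,.116])); 
        print(g,x,y,np.round((proj("scene",P)-[150,160])*4).tolist(),np.round((proj("side",P)-[195,115])*4+[320,0]).tolist())
E
```

```text
[ 0.40041356 -8.01863665  1.55978751] [0.58732902 0.0207142  0.12088007]
0.0 -0.111 0.15 [287.0, 378.0] [353.0, 104.0]
0.0 0.111 0.15 [63.0, 163.0] [629.0, 48.0]
0.0 -0.111 0 [459.0, 230.0] [394.0, 256.0]
0.0 0.111 0 [233.0, 35.0] [685.0, 193.0]
0.01 -0.111 0.15 [299.0, 368.0] [356.0, 113.0]
0.01 0.111 0.15 [75.0, 154.0] [632.0, 57.0]
0.01 -0.111 0 [469.0, 221.0] [397.0, 267.0]
0.01 0.111 0 [243.0, 27.0] [689.0, 203.0]
0.02 -0.111 0.15 [311.0, 358.0] [358.0, 123.0]
0.02 0.111 0.15 [86.0, 145.0] [636.0, 66.0]
0.02 -0.111 0 [480.0, 211.0] [400.0, 278.0]
0.02 0.111 0 [254.0, 18.0] [693.0, 214.0]
```

View pics/p4.png

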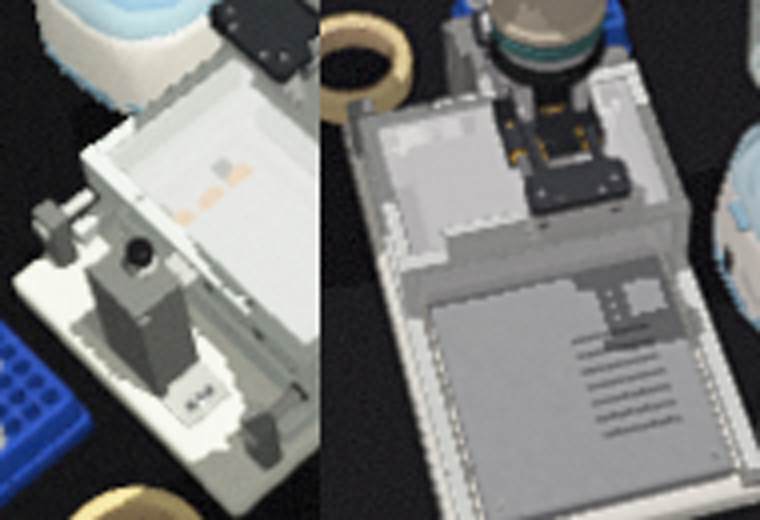

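The guard is at roughly 0.010–0.014, its path looks free, and the block lies clear under it. The resistance is the buffer and catch, so I'll push on in small steps and watch the force.

Request:
{"op": "play_rows", "data": {"deltas": [{"slide": [0, -1, 0], "spin": 0, "fingers": 0}, {"slide": [0, -1, 0], "spin": 0, "fingers": 0}]}}

```text
t: 12.85
eef_pos: [0.5873, 0.0212, 0.121]
eef_rot: [3.133, -0.0, 0.149]
ft_force: [0.1, -11.9, 1.5]
opening: 0.0004
grip_force: 4.5
```

Request:
{"op": "play_rows", "data": {"deltas": [{"slide": [0, -1, 0], "spin": 0, "fingers": 0}, {"slide": [0, -1, 0], "spin": 0, "fingers": 0}]}}

```text
t: 13.05
eef_pos: [0.5871, 0.0225, 0.1211]
eef_rot: [3.132, -0.001, 0.149]
ft_force: [0.6, -12.9, 1.1]
opening: 0.0003
grip_force: 4.9
```

Request:
{"op": "play_rows", "data": {"deltas": [{"slide": [0, -1, 0], "spin": 0, "fingers": 0}, {"slide": [0, -1, 0], "spin": 0, "fingers": 0}]}}

```text
t: 13.25
eef_pos: [0.5869, 0.0239, 0.1211]
eef_rot: [3.131, -0.001, 0.15]
ft_force: [0.8, -13.7, 1.3]
opening: 0.0008
grip_force: 5.3
```

Request:
{"op": "play_rows", "data": {"deltas": [{"slide": [0, -1, 0], "spin": 0, "fingers": 0}, {"slide": [0, -1, 0], "spin": 0, "fingers": 0}]}}

```text
t: 13.45
eef_pos: [0.5867, 0.0253, 0.1212]
eef_rot: [3.13, -0.001, 0.15]
ft_force: [0.1, -13.9, 3.0]
opening: 0.0006
grip_force: 6.0
```

Request:
{"op": "play_rows", "data": {"deltas": [{"slide": [0, -1, 0], "spin": 0, "fingers": 0}, {"slide": [0, -1, 0], "spin": 0, "fingers": 0}]}}

```text
t: 13.65
eef_pos: [0.5866, 0.0268, 0.1212]
eef_rot: [3.129, -0.001, 0.15]
ft_force: [0.6, -16.1, 2.2]
opening: 0.0006
grip_force: 6.2
```

Request:
{"op": "play_rows", "data": {"deltas": [{"slide": [0, -1, 0], "spin": 0, "fingers": 0}, {"slide": [0, -1, 0], "spin": 0, "fingers": 0}]}}

```text
t: 13.85
eef_pos: [0.5861, 0.0299, 0.1213]
eef_rot: [3.131, -0.001, 0.149]
ft_force: [0.7, -8.7, 2.5]
opening: 0.0004
grip_force: 4.2
```

Request:
{"op": "play_rows", "data": {"deltas": [{"slide": [0, -1, 0], "spin": 0, "fingers": 0}]}}

```text
t: 13.95
eef_pos: [0.5855, 0.0335, 0.1212]
eef_rot: [3.137, -0.001, 0.148]
ft_force: [0.2, -4.8, 3.1]
opening: 0.001
grip_force: 2.8
```

Request:
{"op": "play_rows", "data": {"deltas": [{"slide": [0, -1, 0], "spin": 0, "fingers": 0}]}}

```text
t: 14.05
eef_pos: [0.5854, 0.0347, 0.1213]
eef_rot: [3.136, -0.001, 0.149]
ft_force: [-0.7, -8.3, 2.2]
opening: -0.0
grip_force: 4.0
```

The force dropped from 16 N to 5–8 N, which looks like the click. I'll back off slowly to see whether the guard follows.

Request:
{"op": "play_rows", "data": {"deltas": [{"slide": [0, 2, 0], "spin": 0, "fingers": 0}, {"slide": [0, 2, 0], "spin": 0, "fingers": 0}, {"slide": [0, 2, 0], "spin": 0, "fingers": 0}, {"slide": [0, 0, 0], "spin": 0, "fingers": 0}]}}

```text
t: 14.45
eef_pos: [0.5852, 0.0323, 0.12]
eef_rot: [-3.14, 0.001, 0.148]
ft_force: [0.2, -0.4, -0.7]
opening: 0.0003
grip_force: 0.0
```

Request:
{"op": "play_rows", "data": {"deltas": [{"slide": [0, 10, 0], "spin": 0, "fingers": 0}, {"slide": [0, 15, 0], "spin": 0, "fingers": 0}, {"slide": [0, 15, 0], "spin": 0, "fingers": 0}, {"slide": [0, 0, -40], "spin": 0, "fingers": 0}, {"slide": [0, 0, -40], "spin": 0, "fingers": 0}, {"slide": [0, 0, -40], "spin": 0, "fingers": 0}, {"slide": [0, 30, 0], "spin": 0, "fingers": 0}, {"slide": [0, 30, 0], "spin": 0, "fingers": 0}, {"slide": [0, 30, 0], "spin": 0, "fingers": 0}, {"slide": [0, 30, 0], "spin": 0, "fingers": 0}, {"slide": [0, 0, 0], "spin": 0, "fingers": 0}, {"slide": [0, 0, 0], "spin": 0, "fingers": 0}]}}

```text
t: 15.65
eef_pos: [0.609, -0.1278, 0.24]
eef_rot: [-3.141, 0.001, 0.146]
ft_force: [0.6, 1.0, 0.8]
opening: 0.0007
grip_force: 0.0
```

```bash
python3 - <<'E'
from station import robot
import cv2
d={n:robot.capture(n) for n in("scene","side")}
a=d["scene"]["image"][160:290,150:230,::-1]
b=d["side"]["image"][115:245,195:305,::-1]
cv2.imwrite("pics/p5.png",cv2.resize(cv2.hconcat([a,b]),None,fx=4,fy=4,interpolation=cv2.INTER_CUBIC))
s=robot.observe();print(s["t"],s["ft_force"],s["eef_pos"])
E
```

```text
15.75 [-0.18248099  0.48930886 -0.37284857] [ 0.60892382 -0.12628835  0.24035849]
```

View pics/p5.png

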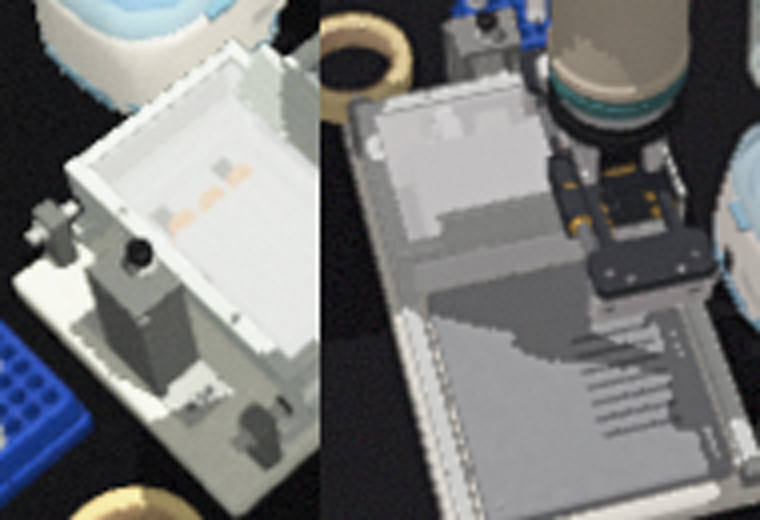

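The guard stayed shut after release: its corner moved from (83,153) to (67,166), which puts it at roughly -0.002. The knob is down at (140,253), the caps show towards the back under the cover, and the arm is clear.

```bash
python3 -c "
from station import robot
print(robot.sign_off())"
```

```text
the job is handed in; nothing more can be done
None
```

The job is handed in at about 16 s: the block lies in the cradle with its caps to the back, and the guard latched (highest force read 16 N) and stayed shut on release; the judge's result was not reported.

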